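Cap the water sample and reset the drain valve

ROBOT

A 6-joint arm with a two-finger parallel gripper is mounted at the origin on a cart in front of the work surface, level with it; the furniture and walls round the work are solid. World frame = base frame: x ahead of the robot, y to its left, z up, the work surface at z = 0. Lengths are in m, angles in rad, forces in N, time in s.
With the tool pointing down it reaches from about 0.35 to 0.85 m from the base axis. Payload 8.1 kg.
Tool frame: the origin (TCP) lies between the finger pads; the fingertips stand 11 mm ahead of it and the grasp point (between the pads) lies 8 mm behind it (tips_ahead is the z of the fingertips in the tool frame, in m); z points along the fingers, y is the line along which they close (so a half turn about z gives the same grasp; the last joint's range is limited). The gripper opens to 93 mm and grips with 3 to 60 N. Pads are 15 mm wide; open, the fingers measure 128 mm over their backs; the gripper's body (75 mm by 188 mm) begins 65 mm behind the grasp point.
Start: joints at [-1.298, 0.13, 1.488, -0, 1.523, -0.085], TCP at [0.21, -0.562, 0.23] pointing down, gripper open.
Joint ranges: [-2.96, 2.96], [-0.89, 2.26], [0.02, 2.5], [-1.34, 4.48], [0, 2.73], [-2.66, 2.66]. Speed limits (rad/s): [2.39, 2.39, 2.79, 3.14, 3.14, 3.14].

INTERFACE

Orientations are given as a rotation vector (axis times angle).
In Python, from plant import read_state, read_camera, close_job, tips_ahead gives the robot as it stands. The module is installed in compiled form; this text tells all that it offers.
- The arm moves only by the tool move_arm, never from a script. Its argument "plan" is a list of rows, each a list of 7 numbers: the turn, a rotation vector about the tool's x, y, z in units of 6 degrees (1.0 is 6 degrees), then the shift along the tool's x, y, z in units of 25 mm (1.0 is 25 mm), then the finger opening in mm, from 0 to 93. A call has exactly 10 rows; each row shifts and turns the commanded pose from where the row before left it, along the tool's axes as they then stand; what a row does not reach is not made up. A row lasts 1/10 s, in which the tool goes at most 50 mm and 8.59 degrees, less where a joint would pass 70% of its speed; a pose out of reach is approached as far as the arm can. A call is refused whole if a number of a shift passes 1 or a number of a turn 1, either way. A call with a gripper value outside its range is refused whole. The fingers move at their own pace and stop on an object; "force" is the grip in N (left out, the last holds). Time passes only in rows, so rows that do not move let the fingers close, or fill a call up. It gives the time, the measured TCP pose, the force, the opening and the grip force at its end, in the units of the state.
- read_state(): the state, without advancing time (a new reading comes with each control period).
- read_camera(name): name is "scene" or "top" or "wrist"; returns a dict with "frame" (400x640x3 uint8, red, green, blue), "z_map" (400x640 float32, m along the optical axis (not along the pixel's ray), 0 where there is no reading), "fx", "fy", "cx", "cy" (pixels), "rvec" (rotation vector, rad) and "tvec" (3), from world to camera coordinates, as OpenCV has them. Camera axes: x right, y down, z forward; pixel columns grow to the right and rows downward; lengths in m; the calibration is good to about 2 mm. A picture is of the moment at which its call begins.
- close_job(): hands the job in; it is judged then, once.
The state is a dict: "t": time; "q": joint angles; "dq": joint speeds; "joint_torque": joint torques, N m; "tool_pos": TCP position; "orientation": TCP orientation; "force": force on the tool from outside, world axes, zero at the start; "wrist_torque": the same for the moment, N m; "opening": finger opening in m; "gripper_force": force on a finger pad.
Only numpy, scipy, OpenCV 4.12 (cv2) and the standard library are available. Lean on these libraries where they do the work, as an engineer would, in place of code of your own. Each camera call takes 0.05 s, during which the arm holds its last target. There are 200 camera calls.

TASK

The water sample has been drawn. First press the half-open flip cap of the sample tube in the white rack fully shut; then turn the valve's red handwheel clockwise until it closes against its stop, back it off (counterclockwise) exactly two full turns, and finish while still holding the wheel's black crank grip between the fingers there, with the wheel at rest. Leave the calliper, the pen and the tape roll where they are.

Things in the scene. Friction and masses are not known exactly. Their poses are not given: they have to be found in the camera images.
- tube_mouth (a point): Centre of the mouth of the open sample tube (clear, blue flip cap, rim 21 mm across, mouth 68 mm above the bench), one of three tubes 32 mm apart in a row along y in a white rack (44 x 104 mm, 43 mm high), all fixed; the other two are shut for good. Its place in the row varies. z up; x points from the mouth to the cap's hinge, 12.5 mm along +x, level with the mouth, parallel to y.
- cap_top (a point): Centre of the outer face of the blue flip cap of the open sample tube (disc 23 mm across, 5 mm thick, with a thumb lip reaching 31.5 mm from the hinge). Slopes up from the hinge at the start; shut, this point is 5 mm above the mouth.
- cap (a joint): Angle of the flip cap in rad: 0 = shut flat on the tube, 0.35 to 0.65 (half open) at the start, at most 1.6. Its hinge is stiff enough to stay where left; closing it takes about 1 to 2 N pressed down near the cap's middle, and there is no spring.
- valve_axis (a point): Point on the vertical turning axis of the red handwheel (112 mm across the rim), at the middle of the rim's thickness, 91 mm above the bench. The brass valve and its 80 x 120 mm base plate are bolted down between the two oedometers, whose frames and posts stand 0.6 m high: come to it from the robot's side. Rim top is 6 mm above this point, the hub nut 13 mm.
- valve_grip (a point): Centre, half-way up, of the upright black crank grip on the wheel: cylinder 16 mm in diameter, 39 mm high, 44 mm from the wheel axis, centre 34 mm above valve_axis (125 mm above the bench). It spins freely on its stud, so it can be held without turning the hand while it is led round the circle.
- valve (a joint): Angle of the handwheel in rad, counted over several turns: 0 = closed against a rigid stop, growing counterclockwise seen from above (opening); one turn is 6.283. 2.5 to 6.5 at the start, at most 18.85. Turning takes about 0.1 N m (2 to 3 N at the grip); it stays where left.
- calliper: Bystander: digital calliper lying on the bench, 67 x 200 x 15 mm, origin at the middle of its underside.
- pen_ball: Bystander: ball pen lying on the bench, 11 x 145 x 9 mm, origin at the middle of its underside.
- tape_roll: Bystander: roll of black tape lying flat, 62 x 60 x 19 mm, origin at the middle of its underside.

How it is judged:
By the outcome, as a careful person would: the job done as asked, in the order asked, and still so for the second after the job is handed in, while the arm keeps its last pose, push and grip.
It also fails if it takes over 69 s, if anything falls off the work surface, if the arm or the gripper's body presses on something with over 40 N, if the wrist force passes 120 N, or if a joint passes its speed limit or range.

## Working session

There is one attempt and no reset: what is moved stays moved. The work goes in short steps, Python scripts to look and compute and a tool call to move; the robot and the scene stay as the last step left them, time stands still between calls to the robot, and variables do not carry over. Pictures are saved under pics/ and viewed, at most 10 in all, crops included, and the job is handed in when it is done.

Besides the shell and the picture viewer there is one more tool, called after "Call:" as a command line: name --pt "numbers of a row" for each row, then --argument value for the rest. move_arm: Moves the arm, as the interface text tells. Its arguments: {"type":"object","properties":{"plan":{"type":"array","items":{"type":"array","items":{"type":"number"}}},"force":{"type":"number"}},"required":["plan"]}

```bash
mkdir -p pics; cat > h.py <<'E'
import numpy as np, cv2
from plant import read_state, read_camera, close_job
def cam(n):
    c=read_camera(n); c['R']=cv2.Rodrigues(np.array(c['rvec'],float))[0]; c['t']=np.array(c['tvec'],float).ravel(); return c
def pts(c):
    v,u=np.mgrid[0:400,0:640]; z=c['z_map']
    P=np.stack([(u-c['cx'])/c['fx']*z,(v-c['cy'])/c['fy']*z,z],-1)
    W=(P-c['t'])@c['R']; W[z==0]=np.nan; return W
def ray(c,u,v,h):
    d=c['R'].T@np.array([(u-c['cx'])/c['fx'],(v-c['cy'])/c['fy'],1]); o=-c['R'].T@c['t']
    return o+d*(h-o[2])/d[2]
def save(c,n): cv2.imwrite('pics/'+n,c['frame'][:,:,::-1])
E
python3 - <<'E'
from h import *
s=read_state();print({k:np.round(v,3) for k,v in s.items()})
a=cam('scene');b=cam('top')
cv2.imwrite('pics/a.png',cv2.resize(np.vstack([a['frame'],b['frame']])[:,:,::-1],(480,600),interpolation=cv2.INTER_AREA))
save(a,'scene.png');save(b,'top.png')
for n,c in(('scene',a),('top',b)):
    W=pts(c);hsv=cv2.cvtColor(c['frame'],cv2.COLOR_RGB2HSV);H,S,V=cv2.split(hsv)
    for nm,m in(('red',((H<8)|(H>172))&(S>130)&(V>60)),('blue',(H>98)&(H<125)&(S>120)&(V>60))):
        k,l,st,ce=cv2.connectedComponentsWithStats(m.astype(np.uint8))
        for i in range(1,k):
            if st[i,4]>25:
                w=W[l==i];print(n,nm,st[i],np.nanmedian(w,0).round(3),np.nanmin(w,0).round(3),np.nanmax(w,0).round(3))
E
```

```text
{'t': np.float64(0.0), 'q': array([-1.298,  0.131,  1.489, -0.   ,  1.523, -0.085]), 'dq': array([-0.002, -0.001, -0.001,  0.001, -0.002,  0.001]), 'joint_torque': array([ 2.0000e-03, -5.5984e+01, -4.9176e+01,  7.7000e-02,  3.6000e-02,
       -0.0000e+00]), 'tool_pos': array([ 0.21 , -0.561,  0.229]), 'orientation': array([-3.09 , -0.559,  0.   ]), 'force': array([ 0.219, -0.252, -0.025]), 'wrist_torque': array([-0.058, -0.026,  0.037]), 'gripper_force': np.float64(0.0), 'opening': np.float64(0.093)}
scene red [225 235  46  37 658] [0.538 0.135 0.096] [0.487 0.076 0.001] [0.62  0.182 0.144]
scene red [ 40 271  17  16 186] [0.812 0.462 0.144] [0.802 0.445 0.06 ] [0.901 0.475 0.152]
scene blue [373  60  32  25 362] [ 0.728 -0.873  0.021] [ 0.594 -0.89  -0.002] [ 0.807 -0.619  0.169]
scene blue [387 152  16   8  64] [ 0.449 -0.405  0.075] [ 0.43  -0.421  0.065] [ 0.463 -0.373  0.09 ]
scene blue [380 162   9   7  40] [ 0.453 -0.348  0.072] [ 0.438 -0.369  0.044] [ 0.469 -0.337  0.076]
top red [ 93  51  16  15 160] [0.815 0.453 0.144] [0.804 0.442 0.124] [0.834 0.473 0.159]
top red [214 149  44  43 679] [0.541 0.124 0.096] [0.49  0.07  0.001] [0.613 0.181 0.105]
top red [  0 218  18  10 149] [0.419 0.729 0.021] [ 0.408  0.71  -0.001] [0.432 0.755 0.027]
top blue [ 543   92   70   39 1013] [ 0.71  -0.786  0.005] [ 0.675 -0.884 -0.002] [ 0.788 -0.681  0.137]
top blue [608  97  32  15  61] [ 0.717 -0.855  0.131] [ 0.712 -0.915  0.011] [ 0.763 -0.8    0.134]
top blue [421 201   9  13  81] [ 0.455 -0.351  0.074] [ 0.437 -0.361  0.046] [ 0.469 -0.34   0.077]
top blue [435 203   9  10  64] [ 0.451 -0.383  0.082] [ 0.438 -0.401  0.047] [ 0.463 -0.374  0.089]
top blue [447 204   8  13  78] [ 0.445 -0.413  0.074] [ 0.43  -0.432  0.048] [ 0.46  -0.405  0.078]
```

View pics/scene.png

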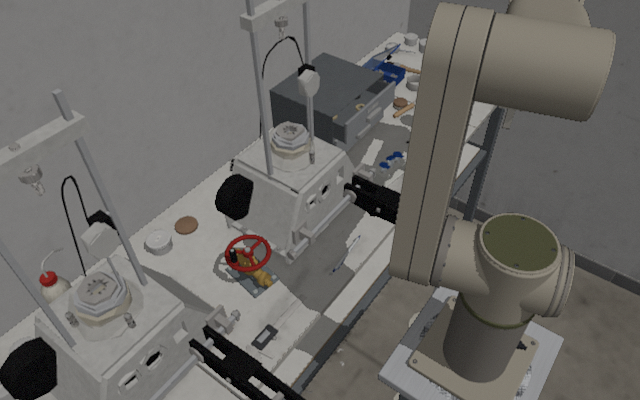

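View pics/top.png

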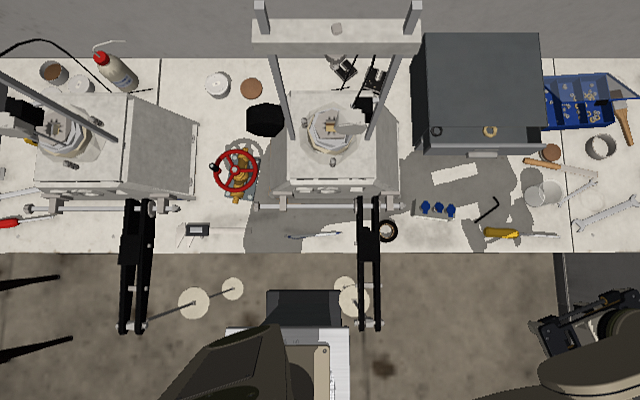

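The top view shows the three blue caps at (425,207), (439,208) and (451,210). The middle one stands higher (z 0.082), so it is the open one. The wheel is at (236,170), its black grip is near (215,168), and the tape roll is at (388,231).

```bash
python3 - <<'E'
from h import *
a=cam('scene');b=cam('top')
Wa,Wb=pts(a),pts(b)
P=np.vstack([Wa.reshape(-1,3),Wb.reshape(-1,3)]);P=P[~np.isnan(P).any(1)]
def hm(x0,x1,y0,y1,s):
    print('cols y (cm):',[int(round(100*(y+s/2))) for y in np.arange(y1-s,y0-1e-9,-s)])
    for x in np.arange(x1-s,x0-1e-9,-s):
        r=[]
        for y in np.arange(y1-s,y0-1e-9,-s):
            m=(P[:,0]>=x)&(P[:,0]<x+s)&(P[:,1]>=y)&(P[:,1]<y+s)
            r.append('%3d'%(100*P[m,2].max()) if m.any() else '  .')
        print('%.2f'%(x+s/2),' '.join(r))
hm(0.3,0.8,-0.06,0.32,.02)
hm(0.3,0.7,-0.56,-0.2,.02)
# wheel
for n,c,W in(('s',a,Wa),('t',b,Wb)):
    H,S,V=cv2.split(cv2.cvtColor(c['frame'],cv2.COLOR_RGB2HSV))
    m=((H<8)|(H>172))&(S>130)&(V>60)&(abs(W[...,2]-.095)<.012)&(abs(W[...,1]-.12)<.08)&(abs(W[...,0]-.54)<.08)
    w=W[m][:,:2]; 
    ct,_=cv2.findContours(m.astype(np.uint8),cv2.RETR_EXTERNAL,cv2.CHAIN_APPROX_NONE)
    k=max(ct,key=cv2.contourArea);e=np.array([ray(c,*p[0],.091)[:2] for p in k],np.float32)
    print(n,'circ',cv2.minEnclosingCircle(e), cv2.fitEllipse(e))
    g=(V<70)&(W[...,2]>.108)&(W[...,2]<.155)&(abs(W[...,1]-.12)<.075)&(abs(W[...,0]-.54)<.075)
    w=W[g];print('grip',len(w),np.median(w,0),w.min(0),w.max(0), np.median(w[w[:,2]>.138],0))
E
```

```text
cols y (cm): [31, 29, 27, 25, 23, 21, 19, 17, 15, 13, 11, 9, 7, 5, 3, 1, -1, -3, -5]
0.79   0   0   0   0   4   4   4   4   1   1   1   1   1   0   0   0   0   0   0
0.77   0   0   0   0   3   4   3   4   0   1   1   1   0   0   0   0   .   .   .
0.75   0   0   0   0   0   0   0   0   0   0   0   0   0   0   0   0   .   .   .
0.73   0   0   0   0   0   0   0   0   0   0   0   0   0   0   0   .   .   .   .
0.71  13   9   0   1   0   0   0   0   0   0   0   0   0   5   .  12  20  20  20
0.69  14  10   6   2   0   0   0   0   0   0   0   0   0  19  19  13  20  21  21
0.67  15  11   6   1   0   0   0   0   0   0   0  17  19  19  19  19  20  21  21
0.65  15  10   6   2   0   0   0   0   0   0   0  18  19  19  19  19  20  21  21
0.63  15  11   6   3   0   0   0   0   0   0   0  17  19  19  20  19  20  21  25
0.61  14  10   7   1   0   0   0   0   1   9   4   0   0   6  12  16  61  61  61
0.59  14  11   7   1   0   0   0   9  10   9  10  10   0   7  11  17  64  66  61
0.57  15  11   6   1   0   0   0  10   9   9   9  10   9   7  12  17  61  61  61
0.55  14  10   6   1   0   0   9  14   9  1
[... 2606 characters left out ...]
  .   .   . -93 -93 -93 -93 -93 -92 -93 -93 -93
s circ ((0.544574499130249, 0.12776170670986176), 0.05623902007937431) ((0.5437685251235962, 0.12730707228183746), (0.10612251609563828, 0.1098087802529335), 62.513648986816406)
grip 79 [0.53784709 0.17407217 0.12921419] [0.53378204 0.16380787 0.11014762] [0.54967158 0.17911351 0.14849259] [0.53978121 0.17353259 0.14253769]
t circ ((0.5440466403961182, 0.12526802718639374), 0.05509920045733452) ((0.5438188910484314, 0.12206768244504929), (0.10186690837144852, 0.10605203360319138), 89.20030212402344)
grip 47 [0.54064222 0.16471037 0.13546294] [0.53590888 0.16124446 0.10988786] [0.54902641 0.17490754 0.14680583] [0.54192048 0.16577763 0.14341043]
```

Call:
move_arm --pt "0 0 1 0 0 0 0" --pt "0 0 1 0 0 0 0" --pt "0 0 1 0 0 0 0" --pt "0 0 1 0 0 0 0" --pt "0 0 1 0 0 0 0" --pt "0 0 0 0.9 -0.95 0 0" --pt "0 0 0 0.9 -0.95 0 0" --pt "0 0 0 0.9 -0.95 0 0" --pt "0 0 0 0.9 -0.95 0 0" --pt "0 0 0 0.9 -0.95 0 0" --force 20

```text
t: 1.2
tool_pos: [0.3415, -0.4625, 0.2294]
orientation: [-3.131, 0.26, 0.0]
force: [0.9, 0.3, -0.4]
opening: 0.0173
gripper_force: 0.0
```

Call:
move_arm --pt "0 0 0 0.9 -0.95 0 0" --pt "0 0 0 0.9 -0.95 0 0" --pt "0 0 0 0.9 -0.95 0 0" --pt "0 0 0 0.9 -0.95 0 0" --pt "0 0 0 0 0 0 0" --pt "0 0 0 0 0 0 0" --pt "0 0 0 0 0 0 0" --pt "0 0 0 0 0 0 0" --pt "0 0 0 0 0 0 0" --pt "0 0 0 0 0 0 0"

```text
t: 2.2
tool_pos: [0.4446, -0.3851, 0.2297]
orientation: [3.131, -0.262, 0.0]
force: [0.2, -0.1, -0.4]
opening: 0.0003
gripper_force: 0.0
```

```bash
python3 - <<'E'
from h import *
w=cam('wrist');save(w,'w1.png');b=cam('top');a=cam('scene')
s=read_state();print(s['tool_pos'],s['orientation'],s['force'])
print('campos',-w['R'].T@w['t'])
for n,c in(('w',w),('t',b),('s',a)):
    W=pts(c);H,S,V=cv2.split(cv2.cvtColor(c['frame'],cv2.COLOR_RGB2HSV))
    m=(H>98)&(H<125)&(S>100)&(V>40)
    if n!='w': m&=(abs(W[...,0]-.45)<.05)&(abs(W[...,1]+.38)<.08)&(W[...,2]>.06)
    k,l,st,ce=cv2.connectedComponentsWithStats(m.astype(np.uint8))
    for i in range(1,k):
        if st[i,4]>25:
            q=W[l==i];print(n,st[i],np.nanmedian(q,0).round(4),np.nanpercentile(q,2,0).round(3),np.nanpercentile(q,98,0).round(3))
E
```

```text
[ 0.44492463 -0.38482869  0.22965656] [ 3.13071746e+00 -2.60883663e-01 -3.29612741e-05] [ 0.68590913  0.44112833 -0.61868441]
campos [ 0.51467851 -0.39698449  0.38332884]
w [334 173  19  30 386] [ 0.4454 -0.4139  0.0713] [ 0.428 -0.423  0.068] [ 0.459 -0.405  0.073]
w [277 175  19  30 382] [ 0.4541 -0.3511  0.0713] [ 0.437 -0.361  0.068] [ 0.468 -0.342  0.073]
w [305 174  19  28 367] [ 0.4523 -0.3829  0.0787] [ 0.439 -0.392  0.07 ] [ 0.464 -0.374  0.086]
t [421 201   9  13  82] [ 0.4546 -0.3507  0.0739] [ 0.439 -0.36   0.07 ] [ 0.468 -0.341  0.077]
t [435 205   8   7  30] [ 0.4513 -0.3808  0.0828] [ 0.442 -0.391  0.079] [ 0.457 -0.375  0.09 ]
s [387 152  11   8  49] [ 0.4508 -0.3836  0.0746] [ 0.438 -0.415  0.064] [ 0.463 -0.371  0.09 ]
s [379 162  11   6  48] [ 0.4533 -0.3482  0.0724] [ 0.438 -0.359  0.063] [ 0.467 -0.338  0.077]
```

View pics/w1.png

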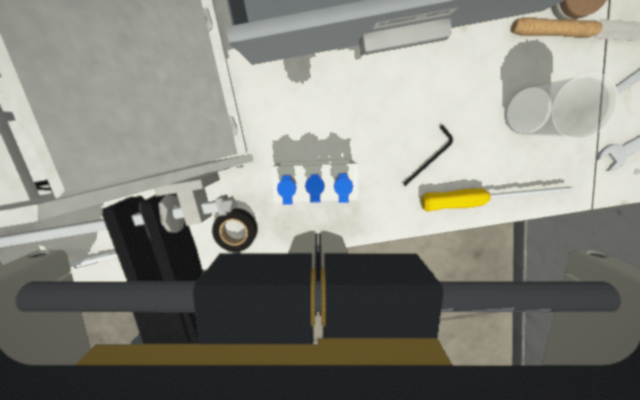

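The wrist view shows the three caps at (287,188), (315,187) and (343,187). The middle mouth is at about (0.4515, -0.3825), and the hand is aligned with the row.

Call:
move_arm --pt "0 0 0 0.22 -0.14 1 0" --pt "0 0 0 0 0 1 0" --pt "0 0 0 0 0 1 0" --pt "0 0 0 0 0 1 0" --pt "0 0 0 0 0 0.8 0" --pt "0 0 0 0 0 0.2 0" --pt "0 0 0 0 0 0.2 0" --pt "0 0 0 0 0 0.2 0" --pt "0 0 0 0 0 0.2 0" --pt "0 0 0 0 0 0.2 0"

```text
t: 3.35
tool_pos: [0.4516, -0.3827, 0.0854]
orientation: [3.129, -0.26, 0.002]
force: [-1.1, -0.3, 1.8]
opening: 0.0004
gripper_force: 0.7
```

Call:
move_arm --pt "0 0 0 0 0 0.04 0" --pt "0 0 0 0 0 0.04 0" --pt "0 0 0 0 0 0.04 0" --pt "0 0 0 0 0 0 0" --pt "0 0 0 0 0 0 0" --pt "0 0 0 0 0 0 0" --pt "0 0 0 0 0 0 0" --pt "0 0 0 0 0 0 0" --pt "0 0 0 0 0 0 0" --pt "0 0 0 0 0 0 0"

```text
t: 4.35
tool_pos: [0.4514, -0.3825, 0.0841]
orientation: [3.13, -0.26, 0.001]
force: [-6.4, 4.9, 15.8]
opening: 0.0006
gripper_force: 8.3
```

Call:
move_arm --pt "0 0 0 0 0 -0.3 0" --pt "0 0 0 0 0 -1 0" --pt "0 0 0 0 0 -1 0" --pt "0 0 0 0 0 -1 0" --pt "0 0 0 0 0 -1 0" --pt "0 0 0 0 0 -1 0" --pt "0 0 0 0 0 -1 0" --pt "0 0 0 0 0 -1 0" --pt "0 0 0 0 0 0 0" --pt "0 0 0 0 0 0 0"

```text
t: 5.35
tool_pos: [0.4515, -0.3823, 0.2646]
orientation: [3.13, -0.26, 0.002]
force: [0.4, 0.1, -0.4]
opening: 0.0008
gripper_force: 0.0
```

```bash
python3 - <<'E'
from h import *
w=cam('wrist');cv2.imwrite('pics/w2.png',cv2.resize(w['frame'][120:260,220:420,::-1],None,fx=3,fy=3))
s=read_state();print(s['tool_pos'],s['orientation'],s['q'])
W=pts(w);H,S,V=cv2.split(cv2.cvtColor(w['frame'],cv2.COLOR_RGB2HSV))
m=(H>98)&(H<125)&(S>100)&(V>40)
k,l,st,ce=cv2.connectedComponentsWithStats(m.astype(np.uint8))
for i in range(1,k):
    if st[i,4]>25:
        q=W[l==i];print(st[i],np.nanmedian(q,0).round(4),np.nanpercentile(q,2,0).round(3),np.nanpercentile(q,98,0).round(3))
E
```

```text
[ 0.45100382 -0.38186328  0.26329064] [-3.13028637e+00  2.60104621e-01  8.38513260e-04] [-7.89351343e-01  9.49255644e-02  1.46537933e+00  4.77133807e-05
  1.58203036e+00  9.47250437e-01]
[310 175  17  26 303] [ 0.4496 -0.3825  0.0715] [ 0.433 -0.392  0.069] [ 0.464 -0.373  0.073]
[336 174  16  27 304] [ 0.4451 -0.4137  0.0714] [ 0.428 -0.423  0.069] [ 0.46  -0.405  0.073]
[284 176  17  26 308] [ 0.4538 -0.3509  0.0714] [ 0.437 -0.36   0.069] [ 0.468 -0.342  0.073]
```

View pics/w2.png

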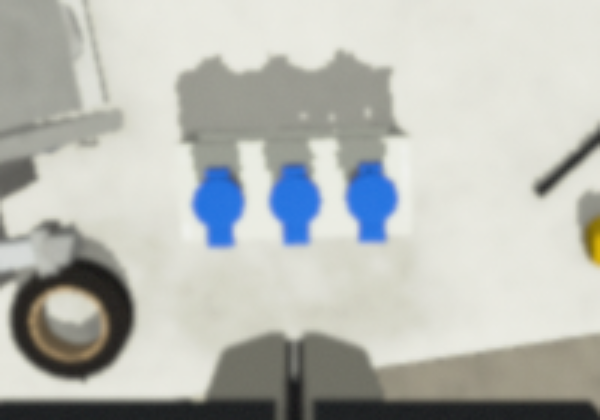

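The wrist crop shows all three caps flat and identical, and the middle one's height matches its neighbours, so the cap is shut. Next I travel to the valve.

```bash
cat >> h.py <<'E'
def rows(yaw0,p0,wps,turns,n):
    """world path through waypoints (n steps each) -> tool-axis units, tool down; turns per row in units"""
    out=[];yaw=yaw0;p=np.array(p0,float);i=0
    for wp,k in zip(wps,n):
        d=(np.array(wp)-p)/k
        for _ in range(k):
            c,s=np.cos(np.radians(yaw)),np.sin(np.radians(yaw))
            x=np.array([c,s]);y=np.array([s,-c])
            out.append([turns[i] if i<len(turns) else 0,d[:2]@x/.025,d[:2]@y/.025,-d[2]/.025]);
            yaw-=6*out[-1][0];i+=1
        p=np.array(wp)
    for r in np.round(out,2): print(list(map(float,r)))
    print('yaw',yaw)
E
python3 - <<'E'
from h import *
rows(-9.5,(.451,-.382,.264),[(.43,-.33,.36),(.42,.05,.36),(.53,.09,.36)],[-1]*20,[4,14,5])
E
```

```text
[-1.0, -0.29, -0.48, -0.96]
[-1.0, -0.24, -0.51, -0.96]
[-1.0, -0.19, -0.53, -0.96]
[-1.0, -0.13, -0.55, -0.96]
[-1.0, 0.24, -1.06, -0.0]
[-1.0, 0.35, -1.03, -0.0]
[-1.0, 0.46, -0.98, -0.0]
[-1.0, 0.56, -0.93, -0.0]
[-1.0, 0.65, -0.87, -0.0]
[-1.0, 0.74, -0.79, -0.0]
[-1.0, 0.82, -0.71, -0.0]
[-1.0, 0.89, -0.62, -0.0]
[-1.0, 0.95, -0.53, -0.0]
[-1.0, 1.0, -0.42, -0.0]
[-1.0, 1.04, -0.32, -0.0]
[-1.0, 1.07, -0.21, -0.0]
[-1.0, 1.08, -0.09, -0.0]
[-1.0, 1.09, 0.02, -0.0]
[-1.0, 0.19, 0.92, -0.0]
[-1.0, 0.09, 0.93, -0.0]
[0.0, -0.01, 0.94, -0.0]
[0.0, -0.01, 0.94, -0.0]
[0.0, -0.01, 0.94, -0.0]
yaw 110.5
```

Call:
move_arm --pt "0 0 -1 -0.3 -0.5 -1 0" --pt "0 0 -1 -0.25 -0.5 -1 0" --pt "0 0 -1 -0.2 -0.5 -1 0" --pt "0 0 -1 -0.15 -0.55 -1 0" --pt "0 0 -1 0.25 -1 0 0" --pt "0 0 -1 0.35 -1 0 0" --pt "0 0 -1 0.45 -1 0 0" --pt "0 0 -1 0.55 -0.95 0 0" --pt "0 0 -1 0.65 -0.85 0 0" --pt "0 0 -1 0.75 -0.8 0 0"

```text
t: 6.4
tool_pos: [0.4243, -0.1679, 0.3622]
orientation: [-2.837, -1.345, 0.003]
force: [0.4, 0.3, 1.0]
opening: 0.0005
gripper_force: 0.0
```

Call:
move_arm --pt "0 0 -1 0.8 -0.7 0 40" --pt "0 0 -1 0.9 -0.6 0 40" --pt "0 0 -1 0.95 -0.55 0 40" --pt "0 0 -1 1 -0.4 0 40" --pt "0 0 -1 1 -0.3 0 40" --pt "0 0 -1 1 -0.2 0 40" --pt "0 0 -1 1 -0.1 0 40" --pt "0 0 -1 1 0 0 40" --pt "0 0 -1 0 0 0 40" --pt "0 0 -1 0 0 0 40"

```text
t: 7.4
tool_pos: [0.4187, 0.0414, 0.3623]
orientation: [-1.781, -2.585, 0.002]
force: [0.3, -0.9, 0.5]
opening: 0.0394
gripper_force: 0.0
```

```bash
python3 - <<'E'
from h import *
w=cam('wrist');save(w,'w3.png')
s=read_state();print(s['tool_pos'],s['orientation'],s['q'],-w['R'].T@w['t'])
E
```

```text
[0.41871633 0.04105374 0.36233473] [-1.77389268e+00 -2.58987942e+00  2.45169285e-03] [-2.42882185e-02 -3.71914924e-01  1.71155455e+00  2.94721870e-05
  1.80486383e+00 -3.93994086e-01] [0.3934089  0.10802337 0.51605034]
```

View pics/w3.png

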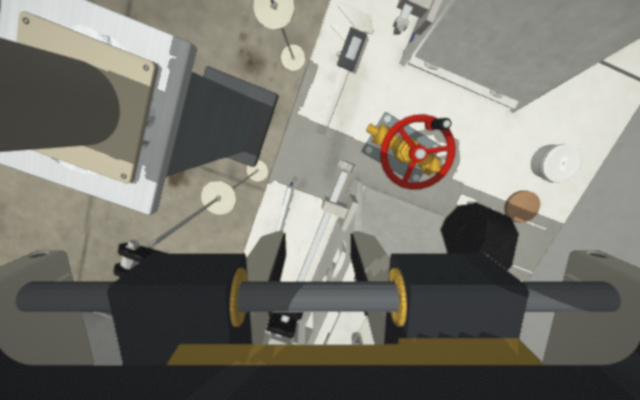

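The wrist view shows the wheel centred at (418,152) with its grip at (441,124). I measure both from here.

```bash
python3 - <<'E'
from h import *
for n in('wrist','top','scene'):
    c=cam(n);W=pts(c);H,S,V=cv2.split(cv2.cvtColor(c['frame'],cv2.COLOR_RGB2HSV))
    near=(abs(W[...,1]-.124)<.08)&(abs(W[...,0]-.543)<.08)
    m=((H<8)|(H>172))&(S>130)&(V>50)&(abs(W[...,2]-.093)<.014)&near
    ct,_=cv2.findContours(m.astype(np.uint8),cv2.RETR_EXTERNAL,cv2.CHAIN_APPROX_NONE)
    k=max(ct,key=cv2.contourArea);e=np.array([ray(c,*p[0],.092)[:2] for p in k],np.float32)
    print(n,'circ',cv2.minEnclosingCircle(e),cv2.fitEllipse(e))
    g=(V<70)&(W[...,2]>.112)&(W[...,2]<.155)&near
    w=W[g];t=w[w[:,2]>.140];print('grip',len(w),w.min(0).round(4),w.max(0).round(4),len(t),np.median(t,0).round(4) if len(t) else '')
    v,u=np.nonzero(g)
    h=near&(W[...,2]>.1)&(S<90);
    x=w.mean(0);
E
```

```text
wrist circ ((0.5415275692939758, 0.1263231784105301), 0.054650600999593735) ((0.5411588549613953, 0.12322887778282166), (0.0999523401260376, 0.10619001090526581), 83.41259765625)
grip 109 [0.5335 0.1624 0.1133] [0.545  0.173  0.1441] 27 [0.5362 0.1663 0.1419]
top circ ((0.5491732358932495, 0.0881020799279213), 0.038964033126831055) ((0.5499234795570374, 0.08356623351573944), (0.023873841390013695, 0.06582164764404297), 98.8550033569336)Traceback (most recent call last):
  File "<stdin>", line 10, in <module>
    return umr_minimum(a, axis, None, out, keepdims, initial, where)
ValueError: zero-size array to reduction operation minimum which has no identity
```

Call:
move_arm --pt "0 0 0 0.38 0.79 0 40" --pt "0 0 0 0.38 0.79 0 40" --pt "0 0 0 0.38 0.79 0.8 40" --pt "0 0 0 0.37 0.79 0.8 40" --pt "0 0 0 0.37 0.79 0.8 40" --pt "0 0 0 0.37 0.79 0.8 40" --pt "0 0 0 0.37 0.8 0.8 40" --pt "0 0 0 0.37 0.8 0.8 40" --pt "0 0 0 0 0 0.8 40" --pt "0 0 0 0 0 0.8 40"

```text
t: 8.55
tool_pos: [0.5413, 0.1661, 0.2019]
orientation: [-1.794, -2.577, 0.002]
force: [0.0, -0.3, 0.3]
opening: 0.0406
gripper_force: 0.0
```

```bash
python3 - <<'E'
from h import *
w=cam('wrist');b=cam('top');a=cam('scene')
s=read_state();print(s['tool_pos'],s['orientation'],s['force'])
cv2.imwrite('pics/w4.png',np.vstack([w['frame'],cv2.resize(a['frame'][200:300,180:340],(640,400))])[:,:,::-1][:,:,:][::1])
im=cv2.imread('pics/w4.png');cv2.imwrite('pics/w4.png',cv2.resize(im,(480,600),interpolation=cv2.INTER_AREA))
E
```

```text
[0.54011876 0.16549012 0.20183514] [-1.79230299 -2.57625409  0.0053113 ] [ 0.36325874 -0.73024768  0.33506829]
```

View pics/w4.png

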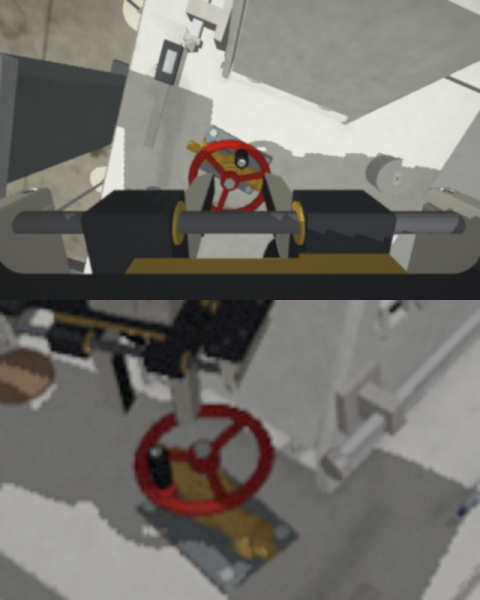

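The wrist view has the grip at (241,158) of the shrunk picture, centred between the fingers at about 190–290. I measure the grip once more from here.

```bash
python3 - <<'E'
from h import *
c=cam('wrist');W=pts(c);H,S,V=cv2.split(cv2.cvtColor(c['frame'],cv2.COLOR_RGB2HSV))
near=(abs(W[...,1]-.124)<.08)&(abs(W[...,0]-.543)<.08)
g=(S<120)&(W[...,2]>.110)&(W[...,2]<.152)&near
w=W[g];t=w[w[:,2]>.1435-.002];print(len(w),w.min(0).round(4),w.max(0).round(4),len(t),np.median(t,0).round(4),t.min(0).round(4),t.max(0).round(4))
h=near&(W[...,2]>.1)&(W[...,2]<.107);w=W[h&(np.hypot(W[...,0]-.543,W[...,1]-.125)<.02)];print('hub',len(w),np.median(w,0).round(4))
m=((H<8)|(H>172))&(S>130)&(V>40)&(abs(W[...,2]-.096)<.006)&near
w=W[m][:,:2];r=np.hypot(*(w-[.543,.125]).T);w=w[r>.046]
from scipy.optimize import least_squares
f=least_squares(lambda p:np.hypot(w[:,0]-p[0],w[:,1]-p[1])-.0505,[.543,.125],loss='soft_l1',f_scale=.002);print(f.x,len(w),np.hypot(*(w-f.x).T).mean())
s=read_state();print(s['tool_pos'])
E
```

```text
384 [0.5344 0.164  0.1156] [0.5495 0.1783 0.1448] 216 [0.5419 0.1709 0.143 ] [0.5349 0.1642 0.1415] [0.549  0.177  0.1448]
hub 141 [0.5422 0.1265 0.1024]
[0.54250188 0.1268401 ] 1589 0.05012041430672618
[0.54106362 0.165687   0.20364212]
```

Call:
move_arm --pt "0 0 0 0.17 0.13 0 40" --pt "0 0 0 0 0 0.6 40" --pt "0 0 0 0 0 0.7 40" --pt "0 0 0 0 0 0.7 40" --pt "0 0 0 0 0 0.7 40" --pt "0 0 0 0 0 0.5 40" --pt "0 0 0 0 0 0 40" --pt "0 0 0 0 0 0 10" --pt "0 0 0 0 0 0 5" --pt "0 0 0 0 0 0 5" --force 25

```text
t: 9.75
tool_pos: [0.5439, 0.1713, 0.1254]
orientation: [1.79, 2.58, 0.002]
force: [-0.1, 0.6, -0.1]
opening: 0.0201
gripper_force: 0.0
```

Call:
move_arm --pt "0 0 0 0 0 0 5" --pt "0 0 0 0 0 0 5" --pt "0 0 0 0 0 0 5" --pt "0 0 0 0 0 0 5" --pt "0 0 0 0 0 0 5" --pt "0 0 0 0 0 0 5" --pt "0 0 0 0 0 0 5" --pt "0 0 0 0 0 0 5" --pt "0 0 0 0 0 0 5" --pt "0 0 0 0 0 0 5"

```text
t: 10.75
tool_pos: [0.5436, 0.1712, 0.1251]
orientation: [1.79, 2.58, 0.002]
force: [-1.3, -0.1, 6.2]
opening: 0.0157
gripper_force: 25.0
```

```bash
cat > crank.py <<'E'
from h import *
def plan(th0,dth,n,ax=(.5424,.1267),r=.044,yaw=None):
    s=read_state();o=np.array(s['orientation']);R=cv2.Rodrigues(o)[0]
    yaw=np.arctan2(R[1,0],R[0,0]); x=R[:2,0];y=R[:2,1]
    print('t',s['t'],'yaw',np.degrees(yaw).round(2),'tilt',R[:,2].round(4),'tcp',s['tool_pos'].round(4),'F',s['force'].round(1),'th',np.degrees(np.arctan2(*(s['tool_pos'][:2]-ax)[::-1])).round(2),'r',np.hypot(*(s['tool_pos'][:2]-ax)).round(4))
    p=np.array([[np.cos(t),np.sin(t)] for t in np.radians(th0+dth*np.arange(n+1))])*r
    q=np.stack([p@x,p@y],1)/.025
    q=np.round(q,2);d=np.diff(q,axis=0).round(2)
    for i,a in enumerate(d): print(th0+dth*(i+1),[0,0,0,float(a[0]),float(a[1]),0,5])
E
python3 -c "
from crank import *
plan(90,-20,18)"
```

```text
t 10.75 yaw 110.5 tilt [ 1.4e-03  3.0e-04 -1.0e+00] tcp [0.5436 0.1712 0.1251] F [-1.3 -0.1  6.2] th 88.42 r 0.0445
70 [0, 0, 0, -0.31, 0.52, 0, 5]
50 [0, 0, 0, -0.47, 0.39, 0, 5]
30 [0, 0, 0, -0.58, 0.21, 0, 5]
10 [0, 0, 0, -0.61, -0.01, 0, 5]
-10 [0, 0, 0, -0.57, -0.21, 0, 5]
-30 [0, 0, 0, -0.47, -0.4, 0, 5]
-50 [0, 0, 0, -0.3, -0.53, 0, 5]
-70 [0, 0, 0, -0.1, -0.61, 0, 5]
-90 [0, 0, 0, 0.11, -0.6, 0, 5]
-110 [0, 0, 0, 0.31, -0.52, 0, 5]
-130 [0, 0, 0, 0.47, -0.39, 0, 5]
-150 [0, 0, 0, 0.58, -0.21, 0, 5]
-170 [0, 0, 0, 0.61, 0.01, 0, 5]
-190 [0, 0, 0, 0.57, 0.21, 0, 5]
-210 [0, 0, 0, 0.47, 0.4, 0, 5]
-230 [0, 0, 0, 0.3, 0.53, 0, 5]
-250 [0, 0, 0, 0.1, 0.61, 0, 5]
-270 [0, 0, 0, -0.11, 0.6, 0, 5]
```

```bash
python3 -c "
from crank import *
plan(88.4,-18,7)"
```

```text
t 10.75 yaw 110.5 tilt [ 1.4e-03  3.0e-04 -1.0e+00] tcp [0.5436 0.1712 0.1251] F [-1.3 -0.1  6.2] th 88.42 r 0.0445
70.4 [0, 0, 0, -0.28, 0.47, 0, 5]
52.400000000000006 [0, 0, 0, -0.42, 0.36, 0, 5]
34.400000000000006 [0, 0, 0, -0.51, 0.22, 0, 5]
16.400000000000006 [0, 0, 0, -0.55, 0.05, 0, 5]
-1.5999999999999943 [0, 0, 0, -0.53, -0.13, 0, 5]
-19.599999999999994 [0, 0, 0, -0.47, -0.28, 0, 5]
-37.599999999999994 [0, 0, 0, -0.36, -0.42, 0, 5]
```

Call:
move_arm --pt "0 0 0 -0.28 0.47 0 5" --pt "0 0 0 -0.42 0.36 0 5" --pt "0 0 0 -0.51 0.22 0 5" --pt "0 0 0 -0.55 0.05 0 5" --pt "0 0 0 -0.53 -0.13 0 5" --pt "0 0 0 -0.47 -0.28 0 5" --pt "0 0 0 -0.36 -0.42 0 5" --pt "0 0 0 0 0 0 5" --pt "0 0 0 0 0 0 5" --pt "0 0 0 0 0 0 5" --force 20

```text
t: 11.75
tool_pos: [0.5769, 0.0992, 0.1251]
orientation: [1.791, 2.579, -0.0]
force: [-0.6, -3.1, 7.2]
opening: 0.0156
gripper_force: 20.0
```

```bash
python3 -c "
from crank import *
plan(-37.6,-10,24)"
```

```text
t 11.75 yaw 110.46 tilt [ 0.0012 -0.0012 -1.    ] tcp [0.5769 0.0992 0.1251] F [-0.6 -3.1  7.2] th -38.6 r 0.0442
-47.6 [0, 0, 0, -0.14, -0.27, 0, 5]
-57.6 [0, 0, 0, -0.09, -0.3, 0, 5]
-67.6 [0, 0, 0, -0.04, -0.3, 0, 5]
-77.6 [0, 0, 0, 0.02, -0.31, 0, 5]
-87.6 [0, 0, 0, 0.07, -0.3, 0, 5]
-97.6 [0, 0, 0, 0.12, -0.28, 0, 5]
-107.6 [0, 0, 0, 0.16, -0.26, 0, 5]
-117.6 [0, 0, 0, 0.21, -0.22, 0, 5]
-127.6 [0, 0, 0, 0.25, -0.18, 0, 5]
-137.6 [0, 0, 0, 0.27, -0.14, 0, 5]
-147.6 [0, 0, 0, 0.3, -0.09, 0, 5]
-157.6 [0, 0, 0, 0.3, -0.04, 0, 5]
-167.6 [0, 0, 0, 0.31, 0.02, 0, 5]
-177.6 [0, 0, 0, 0.3, 0.07, 0, 5]
-187.6 [0, 0, 0, 0.28, 0.12, 0, 5]
-197.6 [0, 0, 0, 0.26, 0.16, 0, 5]
-207.6 [0, 0, 0, 0.22, 0.21, 0, 5]
-217.6 [0, 0, 0, 0.18, 0.25, 0, 5]
-227.6 [0, 0, 0, 0.14, 0.27, 0, 5]
-237.6 [0, 0, 0, 0.09, 0.3, 0, 5]
-247.6 [0, 0, 0, 0.04, 0.3, 0, 5]
-257.6 [0, 0, 0, -0.02, 0.31, 0, 5]
-267.6 [0, 0, 0, -0.07, 0.3, 0, 5]
-277.6 [0, 0, 0, -0.12, 0.28, 0, 5]
```

Call:
move_arm --pt "0 0 0 -0.07 -0.13 0 5" --pt "0 0 0 -0.07 -0.14 0 5" --pt "0 0 0 0 0 0 5" --pt "0 0 0 0 0 0 5" --pt "0 0 0 0 0 0 5" --pt "0 0 0 0 0 0 5" --pt "0 0 0 0 0 0 5" --pt "0 0 0 0 0 0 5" --pt "0 0 0 0 0 0 5" --pt "0 0 0 0 0 0 5"

```text
t: 12.75
tool_pos: [0.5719, 0.094, 0.1251]
orientation: [1.79, 2.58, 0.001]
force: [-0.0, 0.3, 6.5]
opening: 0.0155
gripper_force: 20.0
```

Call:
move_arm --pt "0 0 0 -0.05 -0.15 0 5" --pt "0 0 0 -0.04 -0.15 0 5" --pt "0 0 0 0 0 0 5" --pt "0 0 0 0 0 0 5" --pt "0 0 0 0 0 0 5" --pt "0 0 0 0 0 0 5" --pt "0 0 0 0 0 0 5" --pt "0 0 0 0 0 0 5" --pt "0 0 0 0 0 0 5" --pt "0 0 0 0 0 0 5"

```text
t: 13.75
tool_pos: [0.5656, 0.0894, 0.1251]
orientation: [1.79, 2.58, 0.0]
force: [-0.6, -1.1, 7.8]
opening: 0.0156
gripper_force: 20.0
```

Call:
move_arm --pt "0 0 0 -0.02 -0.15 0 5" --pt "0 0 0 -0.02 -0.15 0 5" --pt "0 0 0 0 0 0 5" --pt "0 0 0 0 0 0 5" --pt "0 0 0 0 0 0 5" --pt "0 0 0 0 0 0 5" --pt "0 0 0 0 0 0 5" --pt "0 0 0 0 0 0 5" --pt "0 0 0 0 0 0 5" --pt "0 0 0 0 0 0 5"

```text
t: 14.75
tool_pos: [0.5588, 0.0861, 0.125]
orientation: [1.79, 2.58, 0.001]
force: [-1.9, -0.3, 8.3]
opening: 0.0157
gripper_force: 20.0
```

Call:
move_arm --pt "0 0 0 0.01 -0.15 0 5" --pt "0 0 0 0.01 -0.16 0 5" --pt "0 0 0 0 0 0 5" --pt "0 0 0 0 0 0 5" --pt "0 0 0 0 0 0 5" --pt "0 0 0 0 0 0 5" --pt "0 0 0 0 0 0 5" --pt "0 0 0 0 0 0 5" --pt "0 0 0 0 0 0 5" --pt "0 0 0 0 0 0 5"

```text
t: 15.75
tool_pos: [0.5514, 0.0839, 0.1251]
orientation: [1.79, 2.58, 0.001]
force: [-2.0, 0.2, 7.4]
opening: 0.0154
gripper_force: 20.0
```

Call:
move_arm --pt "0 0 0 0.03 -0.15 0 5" --pt "0 0 0 0.04 -0.15 0 5" --pt "0 0 0 0 0 0 5" --pt "0 0 0 0 0 0 5" --pt "0 0 0 0 0 0 5" --pt "0 0 0 0 0 0 5" --pt "0 0 0 0 0 0 5" --pt "0 0 0 0 0 0 5" --pt "0 0 0 0 0 0 5" --pt "0 0 0 0 0 0 5"

```text
t: 16.75
tool_pos: [0.5438, 0.0831, 0.1251]
orientation: [1.79, 2.581, 0.001]
force: [-0.6, 1.9, 8.1]
opening: 0.0154
gripper_force: 20.0
```

Call:
move_arm --pt "0 0 0 0.06 -0.14 0 5" --pt "0 0 0 0.06 -0.14 0 5" --pt "0 0 0 0 0 0 5" --pt "0 0 0 0 0 0 5" --pt "0 0 0 0 0 0 5" --pt "0 0 0 0 0 0 5" --pt "0 0 0 0 0 0 5" --pt "0 0 0 0 0 0 5" --pt "0 0 0 0 0 0 5" --pt "0 0 0 0 0 0 5"

```text
t: 17.75
tool_pos: [0.5363, 0.0836, 0.125]
orientation: [1.79, 2.581, 0.002]
force: [-1.4, 2.6, 7.2]
opening: 0.0155
gripper_force: 20.0
```

Call:
move_arm --pt "0 0 0 0.08 -0.13 0 5" --pt "0 0 0 0.08 -0.13 0 5" --pt "0 0 0 0 0 0 5" --pt "0 0 0 0 0 0 5" --pt "0 0 0 0 0 0 5" --pt "0 0 0 0 0 0 5" --pt "0 0 0 0 0 0 5" --pt "0 0 0 0 0 0 5" --pt "0 0 0 0 0 0 5" --pt "0 0 0 0 0 0 5"

```text
t: 18.75
tool_pos: [0.5289, 0.0854, 0.125]
orientation: [1.79, 2.581, 0.003]
force: [0.3, 3.4, 7.1]
opening: 0.0158
gripper_force: 20.0
```

Call:
move_arm --pt "0 0 0 0.1 -0.11 0 5" --pt "0 0 0 0.11 -0.11 0 5" --pt "0 0 0 0 0 0 5" --pt "0 0 0 0 0 0 5" --pt "0 0 0 0 0 0 5" --pt "0 0 0 0 0 0 5" --pt "0 0 0 0 0 0 5" --pt "0 0 0 0 0 0 5" --pt "0 0 0 0 0 0 5" --pt "0 0 0 0 0 0 5"

```text
t: 19.75
tool_pos: [0.522, 0.0884, 0.125]
orientation: [1.79, 2.581, 0.003]
force: [1.5, 3.6, 6.3]
opening: 0.0157
gripper_force: 20.0
```

Call:
move_arm --pt "0 0 0 0.12 -0.09 0 5" --pt "0 0 0 0.13 -0.09 0 5" --pt "0 0 0 0 0 0 5" --pt "0 0 0 0 0 0 5" --pt "0 0 0 0 0 0 5" --pt "0 0 0 0 0 0 5" --pt "0 0 0 0 0 0 5" --pt "0 0 0 0 0 0 5" --pt "0 0 0 0 0 0 5" --pt "0 0 0 0 0 0 5"

```text
t: 20.75
tool_pos: [0.5157, 0.0926, 0.125]
orientation: [1.79, 2.58, 0.003]
force: [2.1, 4.6, 6.2]
opening: 0.0157
gripper_force: 20.0
```

Call:
move_arm --pt "0 0 0 0.13 -0.07 0 5" --pt "0 0 0 0.14 -0.07 0 5" --pt "0 0 0 0 0 0 5" --pt "0 0 0 0 0 0 5" --pt "0 0 0 0 0 0 5" --pt "0 0 0 0 0 0 5" --pt "0 0 0 0 0 0 5" --pt "0 0 0 0 0 0 5" --pt "0 0 0 0 0 0 5" --pt "0 0 0 0 0 0 5"

```text
t: 21.75
tool_pos: [0.5102, 0.0977, 0.1251]
orientation: [1.79, 2.58, 0.003]
force: [3.7, 3.4, 6.3]
opening: 0.0154
gripper_force: 20.0
```

Call:
move_arm --pt "0 0 0 0.15 -0.05 0 5" --pt "0 0 0 0.15 -0.04 0 5" --pt "0 0 0 0 0 0 5" --pt "0 0 0 0 0 0 5" --pt "0 0 0 0 0 0 5" --pt "0 0 0 0 0 0 5" --pt "0 0 0 0 0 0 5" --pt "0 0 0 0 0 0 5" --pt "0 0 0 0 0 0 5" --pt "0 0 0 0 0 0 5"

```text
t: 22.75
tool_pos: [0.5056, 0.1039, 0.1251]
orientation: [1.79, 2.58, 0.003]
force: [3.1, 3.8, 6.8]
opening: 0.0154
gripper_force: 20.0
```

Call:
move_arm --pt "0 0 0 0.15 -0.02 0 5" --pt "0 0 0 0.15 -0.02 0 5" --pt "0 0 0 0 0 0 5" --pt "0 0 0 0 0 0 5" --pt "0 0 0 0 0 0 5" --pt "0 0 0 0 0 0 5" --pt "0 0 0 0 0 0 5" --pt "0 0 0 0 0 0 5" --pt "0 0 0 0 0 0 5" --pt "0 0 0 0 0 0 5"

```text
t: 23.75
tool_pos: [0.5022, 0.1105, 0.1251]
orientation: [1.79, 2.579, 0.004]
force: [4.4, 1.9, 4.8]
opening: 0.0156
gripper_force: 20.0
```

Call:
move_arm --pt "0 0 0 0.15 0.01 0 5" --pt "0 0 0 0.16 0.01 0 5" --pt "0 0 0 0 0 0 5" --pt "0 0 0 0 0 0 5" --pt "0 0 0 0 0 0 5" --pt "0 0 0 0 0 0 5" --pt "0 0 0 0 0 0 5" --pt "0 0 0 0 0 0 5" --pt "0 0 0 0 0 0 5" --pt "0 0 0 0 0 0 5"

```text
t: 24.75
tool_pos: [0.4999, 0.1177, 0.1251]
orientation: [1.79, 2.579, 0.003]
force: [5.0, 2.7, 5.7]
opening: 0.0151
gripper_force: 20.0
```

Call:
move_arm --pt "0 0 0 0.15 0.03 0 5" --pt "0 0 0 0.15 0.04 0 5" --pt "0 0 0 0 0 0 5" --pt "0 0 0 0 0 0 5" --pt "0 0 0 0 0 0 5" --pt "0 0 0 0 0 0 5" --pt "0 0 0 0 0 0 5" --pt "0 0 0 0 0 0 5" --pt "0 0 0 0 0 0 5" --pt "0 0 0 0 0 0 5"

```text
t: 25.75
tool_pos: [0.499, 0.1252, 0.1251]
orientation: [1.79, 2.579, 0.003]
force: [4.9, 0.9, 6.3]
opening: 0.0153
gripper_force: 20.0
```

Call:
move_arm --pt "0 0 0 0.14 0.06 0 5" --pt "0 0 0 0.14 0.06 0 5" --pt "0 0 0 0 0 0 5" --pt "0 0 0 0 0 0 5" --pt "0 0 0 0 0 0 5" --pt "0 0 0 0 0 0 5" --pt "0 0 0 0 0 0 5" --pt "0 0 0 0 0 0 5" --pt "0 0 0 0 0 0 5" --pt "0 0 0 0 0 0 5"

```text
t: 26.75
tool_pos: [0.4992, 0.1326, 0.1251]
orientation: [1.79, 2.579, 0.002]
force: [3.7, -0.3, 6.2]
opening: 0.0156
gripper_force: 20.0
```

Call:
move_arm --pt "0 0 0 0.13 0.08 0 5" --pt "0 0 0 0.13 0.08 0 5" --pt "0 0 0 0 0 0 5" --pt "0 0 0 0 0 0 5" --pt "0 0 0 0 0 0 5" --pt "0 0 0 0 0 0 5" --pt "0 0 0 0 0 0 5" --pt "0 0 0 0 0 0 5" --pt "0 0 0 0 0 0 5" --pt "0 0 0 0 0 0 5"

```text
t: 27.75
tool_pos: [0.4988, 0.1366, 0.1247]
orientation: [1.791, 2.579, -0.011]
force: [-7.4, -17.9, 17.1]
opening: 0.0156
gripper_force: 20.0
```

The wheel has met its stop: it moved only 4 mm under a 19 N push. I fit the circle and plan the back-off.

```bash
python3 - <<'E'
from crank import *
from scipy.optimize import least_squares
w=np.array([[.5436,.1712],[.5769,.0992],[.5719,.094],[.5656,.0894],[.5588,.0861],[.5514,.0839],[.5438,.0831],[.5363,.0836],[.5289,.0854],[.522,.0884],[.5157,.0926],[.5102,.0977],[.5056,.1039],[.5022,.1105],[.4999,.1177],[.499,.1252],[.4992,.1326]])
f=least_squares(lambda p:np.hypot(*(w-p[:2]).T)-p[2],[.543,.125,.044]);print(f.x,abs(f.fun).max())
ax=f.x[:2];s=read_state();th=np.degrees(np.arctan2(*(s['tool_pos'][:2]-ax)[::-1]));print('stop',th)
plan(167,18,40,ax,.0438)
E
```

```text
[0.54293757 0.12715479 0.04403288] 5.1849710984562536e-05
stop 167.95897665306995
t 27.75 yaw 110.43 tilt [-0.0023 -0.0066 -1.    ] tcp [0.4988 0.1366 0.1247] F [ -7.4 -17.9  17.1] th 167.96 r 0.0451
185 [0, 0, 0, -0.5, -0.23, 0, 5]
203 [0, 0, 0, -0.55, -0.06, 0, 5]
221 [0, 0, 0, -0.54, 0.11, 0, 5]
239 [0, 0, 0, -0.47, 0.27, 0, 5]
257 [0, 0, 0, -0.37, 0.4, 0, 5]
275 [0, 0, 0, -0.23, 0.5, 0, 5]
293 [0, 0, 0, -0.06, 0.55, 0, 5]
311 [0, 0, 0, 0.11, 0.54, 0, 5]
329 [0, 0, 0, 0.27, 0.47, 0, 5]
347 [0, 0, 0, 0.4, 0.37, 0, 5]
365 [0, 0, 0, 0.5, 0.23, 0, 5]
383 [0, 0, 0, 0.55, 0.06, 0, 5]
401 [0, 0, 0, 0.54, -0.11, 0, 5]
419 [0, 0, 0, 0.47, -0.27, 0, 5]
437 [0, 0, 0, 0.37, -0.4, 0, 5]
455 [0, 0, 0, 0.23, -0.5, 0, 5]
473 [0, 0, 0, 0.06, -0.55, 0, 5]
491 [0, 0, 0, -0.11, -0.54, 0, 5]
509 [0, 0, 0, -0.27, -0.47, 0, 5]
527 [0, 0, 0, -0.4, -0.37, 0, 5]
545 [0, 0, 0, -0.5, -0.23, 0, 5]
563 [0, 0, 0, -0.55, -0.06, 0, 5]
581 [0, 0, 0, -0.54, 0.11, 0, 5]
599 [0, 0, 0, -0.47, 0.27, 0, 5]
617 [0, 0, 0, -0.37, 0.4, 0, 5]
635 [0, 0, 0, -0.23, 0.5, 0, 5]
653 [0, 0, 0, -0.06, 0.55, 0, 5]
671 [0, 0, 0, 0.11, 0.54, 0, 5]
689 [0, 0, 0, 0.27, 0.47, 0, 5]
707 [0, 0, 0, 0.4, 0.37, 0, 5]
725 [0, 0, 0, 0.5, 0.23, 0, 5]
743 [0, 0, 0, 0.55, 0.06, 0, 5]
761 [0, 0, 0, 0.54, -0.11, 0, 5]
779 [0, 0, 0, 0.47, -0.27, 0, 5]
797 [0, 0, 0, 0.37, -0.4, 0, 5]
815 [0, 0, 0, 0.23, -0.5, 0, 5]
833 [0, 0, 0, 0.06, -0.55, 0, 5]
851 [0, 0, 0, -0.11, -0.54, 0, 5]
869 [0, 0, 0, -0.27, -0.47, 0, 5]
887 [0, 0, 0, -0.4, -0.37, 0, 5]
```

Call:
move_arm --pt "0 0 0 -0.06 -0.04 0 5" --pt "0 0 0 -0.06 -0.04 0 5" --pt "0 0 0 0 0 0 5" --pt "0 0 0 0 0 0 5" --pt "0 0 0 0 0 0 5" --pt "0 0 0 0 0 0 5" --pt "0 0 0 0 0 0 5" --pt "0 0 0 0 0 0 5" --pt "0 0 0 0 0 0 5" --pt "0 0 0 0 0 0 5"

```text
t: 28.75
tool_pos: [0.4987, 0.1361, 0.1248]
orientation: [1.791, 2.58, -0.002]
force: [-1.5, -1.7, 11.1]
opening: 0.0158
gripper_force: 20.0
```

```bash
python3 -c "
from crank import *
plan(170.7,18,20,(.5422,.129),.044)"
```

```text
t 28.75 yaw 110.48 tilt [-1.0e-04 -1.3e-03 -1.0e+00] tcp [0.4987 0.1361 0.1248] F [-1.5 -1.7 11.1] th 170.69 r 0.0441
188.7 [0, 0, 0, -0.51, -0.19, 0, 5]
206.7 [0, 0, 0, -0.55, -0.03, 0, 5]
224.7 [0, 0, 0, -0.53, 0.14, 0, 5]
242.7 [0, 0, 0, -0.46, 0.31, 0, 5]
260.7 [0, 0, 0, -0.35, 0.43, 0, 5]
278.7 [0, 0, 0, -0.19, 0.51, 0, 5]
296.7 [0, 0, 0, -0.03, 0.55, 0, 5]
314.7 [0, 0, 0, 0.14, 0.53, 0, 5]
332.7 [0, 0, 0, 0.31, 0.46, 0, 5]
350.7 [0, 0, 0, 0.43, 0.35, 0, 5]
368.7 [0, 0, 0, 0.51, 0.19, 0, 5]
386.7 [0, 0, 0, 0.55, 0.03, 0, 5]
404.7 [0, 0, 0, 0.53, -0.14, 0, 5]
422.7 [0, 0, 0, 0.46, -0.31, 0, 5]
440.7 [0, 0, 0, 0.35, -0.43, 0, 5]
458.7 [0, 0, 0, 0.19, -0.51, 0, 5]
476.7 [0, 0, 0, 0.03, -0.55, 0, 5]
494.7 [0, 0, 0, -0.14, -0.53, 0, 5]
512.7 [0, 0, 0, -0.31, -0.46, 0, 5]
530.7 [0, 0, 0, -0.43, -0.35, 0, 5]
```

Call:
move_arm --pt "0 0 0 -0.51 -0.19 0 5" --pt "0 0 0 -0.55 -0.03 0 5" --pt "0 0 0 -0.53 0.14 0 5" --pt "0 0 0 -0.46 0.31 0 5" --pt "0 0 0 -0.35 0.43 0 5" --pt "0 0 0 0 0 0 5" --pt "0 0 0 0 0 0 5" --pt "0 0 0 0 0 0 5" --pt "0 0 0 0 0 0 5" --pt "0 0 0 0 0 0 5" --force 25

```text
t: 29.75
tool_pos: [0.5357, 0.0859, 0.1249]
orientation: [1.79, 2.58, -0.0]
force: [1.3, -1.6, 8.7]
opening: 0.0154
gripper_force: 25.0
```

Call:
move_arm --pt "0 0 0 -0.19 0.51 0 5" --pt "0 0 0 -0.03 0.55 0 5" --pt "0 0 0 0.14 0.53 0 5" --pt "0 0 0 0.31 0.46 0 5" --pt "0 0 0 0.43 0.35 0 5" --pt "0 0 0 0 0 0 5" --pt "0 0 0 0 0 0 5" --pt "0 0 0 0 0 0 5" --pt "0 0 0 0 0 0 5" --pt "0 0 0 0 0 0 5"

```text
t: 30.75
tool_pos: [0.5858, 0.1233, 0.1249]
orientation: [1.79, 2.581, 0.001]
force: [0.6, 2.8, 7.5]
opening: 0.0152
gripper_force: 25.0
```

Call:
move_arm --pt "0 0 0 0.51 0.19 0 5" --pt "0 0 0 0.55 0.03 0 5" --pt "0 0 0 0.53 -0.14 0 5" --pt "0 0 0 0.46 -0.31 0 5" --pt "0 0 0 0.35 -0.43 0 5" --pt "0 0 0 0 0 0 5" --pt "0 0 0 0 0 0 5" --pt "0 0 0 0 0 0 5" --pt "0 0 0 0 0 0 5" --pt "0 0 0 0 0 0 5"

```text
t: 31.75
tool_pos: [0.5488, 0.1729, 0.1248]
orientation: [1.791, 2.581, -0.002]
force: [-2.7, -0.5, 9.9]
opening: 0.0157
gripper_force: 25.0
```

Call:
move_arm --pt "0 0 0 0.19 -0.51 0 5" --pt "0 0 0 0.03 -0.55 0 5" --pt "0 0 0 -0.14 -0.53 0 5" --pt "0 0 0 -0.31 -0.46 0 5" --pt "0 0 0 -0.43 -0.35 0 5" --pt "0 0 0 0 0 0 5" --pt "0 0 0 0 0 0 5" --pt "0 0 0 0 0 0 5" --pt "0 0 0 0 0 0 5" --pt "0 0 0 0 0 0 5"

```text
t: 32.75
tool_pos: [0.4987, 0.1362, 0.1248]
orientation: [1.791, 2.58, -0.001]
force: [-1.6, -2.4, 9.6]
opening: 0.0156
gripper_force: 25.0
```

One turn brings the hand back to exactly the stop position, with no slip. Now the second turn.

Call:
move_arm --pt "0 0 0 -0.51 -0.19 0 5" --pt "0 0 0 -0.55 -0.03 0 5" --pt "0 0 0 -0.53 0.14 0 5" --pt "0 0 0 -0.46 0.31 0 5" --pt "0 0 0 -0.35 0.43 0 5" --pt "0 0 0 0 0 0 5" --pt "0 0 0 0 0 0 5" --pt "0 0 0 0 0 0 5" --pt "0 0 0 0 0 0 5" --pt "0 0 0 0 0 0 5"

```text
t: 33.75
tool_pos: [0.5357, 0.0859, 0.1249]
orientation: [1.79, 2.58, -0.0]
force: [2.6, -1.5, 6.9]
opening: 0.0155
gripper_force: 25.0
```

Call:
move_arm --pt "0 0 0 -0.19 0.51 0 5" --pt "0 0 0 -0.03 0.55 0 5" --pt "0 0 0 0.14 0.53 0 5" --pt "0 0 0 0.31 0.46 0 5" --pt "0 0 0 0.43 0.35 0 5" --pt "0 0 0 0 0 0 5" --pt "0 0 0 0 0 0 5" --pt "0 0 0 0 0 0 5" --pt "0 0 0 0 0 0 5" --pt "0 0 0 0 0 0 5"

```text
t: 34.75
tool_pos: [0.5858, 0.1233, 0.1249]
orientation: [1.79, 2.581, 0.001]
force: [0.9, 2.4, 7.5]
opening: 0.0159
gripper_force: 25.0
```

Call:
move_arm --pt "0 0 0 0.51 0.19 0 5" --pt "0 0 0 0.55 0.03 0 5" --pt "0 0 0 0.53 -0.14 0 5" --pt "0 0 0 0.46 -0.31 0 5" --pt "0 0 0 0.35 -0.43 0 5" --pt "0 0 0 0 0 0 5" --pt "0 0 0 0 0 0 5" --pt "0 0 0 0 0 0 5" --pt "0 0 0 0 0 0 5" --pt "0 0 0 0 0 0 5"

```text
t: 35.75
tool_pos: [0.5487, 0.1729, 0.1248]
orientation: [1.791, 2.581, -0.002]
force: [-3.0, -1.0, 10.7]
opening: 0.0154
gripper_force: 25.0
```

Call:
move_arm --pt "0 0 0 0.19 -0.51 0 5" --pt "0 0 0 0.03 -0.55 0 5" --pt "0 0 0 -0.14 -0.53 0 5" --pt "0 0 0 -0.31 -0.46 0 5" --pt "0 0 0 -0.43 -0.35 0 5" --pt "0 0 0 0 0 0 5" --pt "0 0 0 0 0 0 5" --pt "0 0 0 0 0 0 5" --pt "0 0 0 0 0 0 5" --pt "0 0 0 0 0 0 5"

```text
t: 36.75
tool_pos: [0.4987, 0.1362, 0.1248]
orientation: [1.79, 2.58, -0.001]
force: [0.4, -2.7, 9.9]
opening: 0.0152
gripper_force: 25.0
```

```bash
python3 - <<'E'
from h import *
w=cam('wrist');a=cam('scene')
s=read_state();print(s['t'],s['tool_pos'],s['dq'].round(3),s['opening'],s['gripper_force'])
im=np.vstack([w['frame'],cv2.resize(a['frame'][190:310,160:352],(640,400))])[:,:,::-1]
cv2.imwrite('pics/w5.png',cv2.resize(im,(480,600),interpolation=cv2.INTER_AREA))
E
```

```text
36.85 [0.49867622 0.13625342 0.12480159] [ 0.     0.002  0.002 -0.    -0.001  0.001] 0.01553116197241809 25.000861807493493
```

View pics/w5.png

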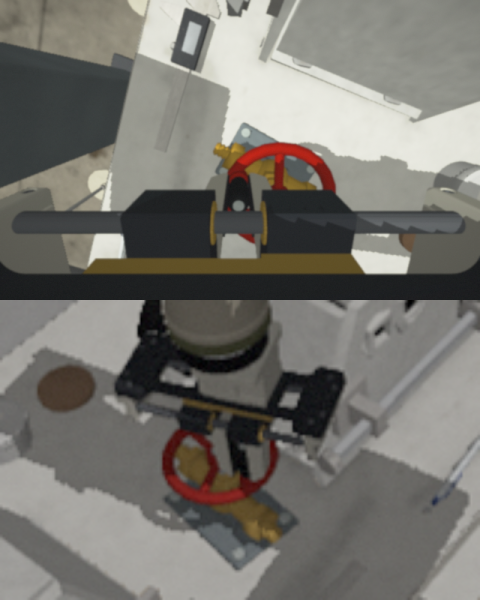

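The views show the fingers holding the black grip at about (240,190) in the wrist half, with the arm at rest and the wheel two turns from the stop. I hand the job in.

```bash
python3 -c "
from plant import close_job
print(close_job())"
```

```text
the job is handed in; nothing more can be done
None
```

The job is handed in: the sample tube's cap is shut, and the valve was turned closed onto its stop and backed off two full turns (within about 1° by the measured hand position), with the gripper still holding the crank grip and the arm at rest; the calliper, pen and tape roll were not deliberately touched.

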